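# Close the finishing press on a book and hold its tie rod through both cheeks

## Task

Push the sliding cheek of the small wooden finishing press up against the pocket book until the book is held snugly between both cheeks, without crushing it. Then take the loose steel tie rod with the square brass head from the notched rest and thread it, nose first, through the empty bushing of the sliding cheek and on through the bushing of the fixed cheek, until its nose stands about 20 mm out of the far side for the wing nut. Finish while still holding the rod there; leave the brush and the spare wing nut where they are and keep the book upright in the press.

Things in the scene. Friction and masses are not known exactly. Their poses are not given: they have to be found in the camera images.
- press: Small finishing press fixed on the table; origin under its bed. Axes: y level, the way the sliding cheek closes (mostly to the robot's left), x along the cheeks, away from the robot, z up. Bed 250 x 210 mm, x -125..125, y -85..125 mm, top 16 mm above the table. A tie rod is fitted already at x = +90 mm, 48 mm high, its head reaching to y = -107 mm
- cheek (a joint): Slide of the sliding cheek in m: 0 = fully open, growing as it closes towards the fixed cheek; 0.050 when the book just touches both cheeks, 0.0505 to 0.054 when it is snug. Starts between 0 and 0.018. Moves stiffly (about 3 N of friction), has no spring and stays where it is left
- cheek_face (a point): Centre of the flat outer face of the sliding cheek (turned away from the book; push here), 48 mm above the table. The cheek is a beech bar 240 mm long (x), 29 mm thick (y), its top 82 mm above the table. At press y = -60 mm when open, -10 mm when snug. Axes as the press
- near_bush (a point): Centre of the mouth of the sliding cheek's empty brass bushing, 90 mm to the robot's side (-x) of cheek_face, 48 mm above the table; moves with the cheek. A bell that stands 7 mm out of the outer face and narrows from about 20 mm to the 13 mm bore. Axes as the press; the bore runs along y, in line with far_bush
- far_bush (a point): Centre of the outlet of the fixed cheek's bushing, on that cheek's outer (far, +y) face, 48 mm above the table. Bore 13 mm, with the same bell mouth 7 mm out of its inner face. With the book snug it lies 102 mm beyond near_bush. Axes as the press
- far_cheek: The fixed cheek, part of the press and shaped like the sliding one, at press y = 54.5 to 85 mm, its felt-lined inner face towards the book. Origin and axes are the press's
- book_mid (a point): Middle of the brown pocket book (116 mm long, 34 mm thick, 76 mm high, about 0.2 kg) standing loose, spine up, on the press bed between the cheeks; y of its axes is its thickness, z up. Its top is about 92 mm above the table. It is springy: squeezed, it gives 1 mm for each 4 N, 6 mm at most, and rubs on the bed with 1 to 2 N
- rod_head (a point): Centre of the tie rod's square brass head (16 x 16 mm, 29 mm long along the rod, flat sides upright): grip it here. The loose rod lies level in one of the two pairs of V notches (70 mm apart) of a beech rest, 44 mm above the table; lift it straight up. y points along the rod to its nose, z up. The nearer upright of the rest begins 33 mm or more from this point
- rod_tip (a point): Tip of the tie rod's nose, 165.5 mm from rod_head along the rod. Steel shank 11 mm thick, 148 mm from its 20 mm collar to the tip, the last 13 mm tapering to a blunt 5 mm. The rod weighs about 0.14 kg and balances some 56 mm from rod_head. Axes as rod_head
- flat_brush: Dark writing brush, 200 mm long and 12 mm thick, lying in the other pair of notches of the rest; origin at the middle of its underside; to be left alone
- wing_nut: Loose brass wing nut, 40 mm across, 20 mm high, standing on the press bed just beyond the fixed cheek; origin at the middle of its underside; to be left alone
Not all that is in view belongs to the job. What is shaped like the part that bears book_mid but purple is not meant.

How it is judged (in metres and radians):
On the way, in this order (a step that is already met when the one before it is completed fails the run):
1. the sliding cheek has been pushed up until the book bears on the fixed cheek (value of joint cheek above 0.0495 m and contact force between book and far_cheek above 2 N), for 0.1 s.
2. the rod's nose has come through the sliding cheek's bushing (y of rod_tip in the frame of near_bush above 0.037 m and x of rod_tip in the frame of near_bush between -0.006 and 0.006 m and z of rod_tip in the frame of near_bush between -0.006 and 0.006 m).
At the end, for the whole second after the job is handed in: The rod, still and gripped (over 2 N), passes through both bushings, its nose at least 12 mm out of the fixed cheek and within 6 mm of the bore line; the book stands upright and still bears on the fixed cheek with over 0.8 N, the cheek joint over 0.0495; brush and spare wing nut moved under 30 mm (value of joint cheek above 0.0495 m and contact force between book and far_cheek above 0.8 N and y of rod_tip in the frame of far_bush above 0.012 m and x of rod_tip in the frame of far_bush between -0.006 and 0.006 m and z of rod_tip in the frame of far_bush between -0.006 and 0.006 m and angle between the y axis of rod_tip and the y axis of far_bush, either way round below 0.08 rad and y of rod_head in the frame of near_bush below -0.01 m and contact force between the fingers and tie_rod above 2 N and linear speed of tie_rod below 0.02 m/s and angle between book_mid's own z axis and vertical below 0.1 rad and z of book_mid in the frame of far_bush below 0.015 m and distance of each of flat_brush, wing_nut from where it was at the start of the episode below 0.03 m); the arm keeps its last pose, push and grip.
It fails at once if the book is crushed (over 60 N) (contact force between book and far_cheek above 60 N).
It fails at once if the book is tipped over (angle between book_mid's own z axis and vertical above 0.35 rad).
It fails at once if the rod is dropped (height (world z) of rod_tip below 0.012 m).
It fails at once if the brush or the spare wing nut is knocked away (distance of any of flat_brush, wing_nut from where it was at the start of the episode above 0.05 m).
It also fails if it takes over 64 s, if anything falls off the work surface, if the arm or the gripper's body presses on something with over 40 N, if the wrist force passes 120 N, or if a joint passes its speed limit or range.

## Robot

A 6-joint arm with a two-finger parallel gripper is mounted at the origin on a cart in front of the work surface, level with it; the furniture and walls round the work are solid. World frame = base frame: x ahead of the robot, y to its left, z up, the work surface at z = 0. Lengths are in mm, angles in rad, forces in N, time in s.
With the tool pointing down it reaches from about 300 to 750 mm from the base axis. Payload 8.5 kg.
Tool frame: the origin (TCP) lies at the very end of the fingers, on their centre line; the grasp point (between the pads) lies 19 mm behind it; z points along the fingers, y is the line along which they close (so a half turn about z gives the same grasp; the last joint's range is limited). The gripper opens to 88 mm and grips with 3 to 60 N. Pads are 18 mm wide; open, the fingers measure 123 mm over their backs; the gripper's body (75 mm by 187 mm) begins 45 mm behind the grasp point.
Start: joints at [-1.436, 0.381, 1.297, -0, 1.464, -0.215], TCP at [188.484, -516.676, 238.748] pointing down, gripper open.
Joint ranges: [-3.11, 3.11], [-0.89, 2.33], [0.22, 2.48], [-1.42, 4.56], [0.17, 2.85], [-2.88, 2.88]. Speed limits (rad/s): [2.39, 2.39, 3.14, 3.14, 3.14, 3.14].

## Interface

Orientations are given as a unit quaternion [x, y, z, w].
In Python, from rig import bot gives the robot as it stands. The module is installed in compiled form; this text tells all that it offers. Calls block until the motion is done:
- bot.move_to(position, orientation): joint-space move of the TCP to a pose.
- bot.movel(position, velocity=150, ori=None, guard=None): straight line of the TCP; ori=None keeps the orientation; velocity is the mean speed in mm/s. With guard (N) it stops when the force on the tool has changed by that much, and returns True; else False.
- bot.move_joints(angles): joint-space move.
- bot.gripper_to(opening, force=None): finger opening in mm; force is the grip in N (None keeps the last); returns when the fingers have stopped.
- bot.wait(seconds).
- bot.inverse_kinematics(position, orientation): joint angles nearest the present ones, or None.
- bot.get_image(name): name is "side" or "top" or "wrist"; returns the picture (400x640x3 uint8, red, green, blue); there is no depth.
- bot.camera_params(name): a dict with "mtx" (3x3 intrinsics, pixels), "pose" (4x4, takes a point from camera to world coordinates). Camera axes: x right, y down, z forward; pixel columns grow to the right and rows downward; lengths in mm; the calibration is good to about 2 mm. A picture is of the moment at which its call begins: read the wrist's pose just before it. camera_params takes no time and is no camera call; for the wrist camera it gives the pose at the moment of the call.
A pose or a line that the arm cannot do raises bot.PlanningError and nothing moves.
- bot.close_job(): hands the job in; it is judged then, once.
Readings, each from a call of its own:
- bot.read_time(): time.
- bot.read_joint_positions(): joint angles.
- bot.read_qvel(): joint speeds.
- bot.read_joint_efforts(): joint torques, N m.
- bot.read_ee_pos(): TCP position.
- bot.read_tcp_rot(): TCP orientation.
- bot.read_contact_force(): force on the tool from outside, world axes, zero at the start.
- bot.read_ft_torque(): the same for the moment, N m.
- bot.read_opening(): finger opening in mm.
- bot.read_finger_force(): force on a finger pad.
Only numpy, scipy, OpenCV 4.12 (cv2) and the standard library are available. Lean on these libraries where they do the work, as an engineer would, in place of code of your own. Each camera call takes 0.05 s, during which the arm holds its last target. There are 200 camera calls.

## Working session

There is one attempt and no reset: what is moved stays moved. The work goes in short steps, each a Python script; the robot and the scene stay as the last script left them, time stands still between calls to the robot, and variables do not carry over. Pictures are saved under pics/ and viewed, at most 10 in all, crops included, and the job is handed in when it is done.

```bash
mkdir -p pics; python3 - <<'E'
from rig import bot
import cv2,numpy as np
for n in("top","side"):
    im=bot.get_image(n); cv2.imwrite(f"pics/{n}0.png",im[:,:,::-1])
    p=bot.camera_params(n); print(n,np.round(p["mtx"],1).tolist(),np.round(p["pose"],3).tolist())
print(bot.read_time(),bot.read_tcp_rot())
E
```

```text
top [[459.8, 0.0, 322.0], [0.0, 459.8, 201.9], [0.0, 0.0, 1.0]] [[-0.016, -0.995, 0.098, 387.684], [-1.0, 0.018, 0.017, -33.19], [-0.018, -0.098, -0.995, 1091.711], [0.0, 0.0, 0.0, 1.0]]
side [[479.5, 0.0, 325.5], [0.0, 479.5, 203.0], [0.0, 0.0, 1.0]] [[-0.99, -0.083, 0.111, 386.224], [-0.137, 0.474, -0.87, 945.33], [0.02, -0.877, -0.481, 614.031], [0.0, 0.0, 0.0, 1.0]]
0.1 [ 9.84743547e-01  1.74010800e-01  2.37676533e-05 -6.23136809e-04]
```

View pics/top0.png

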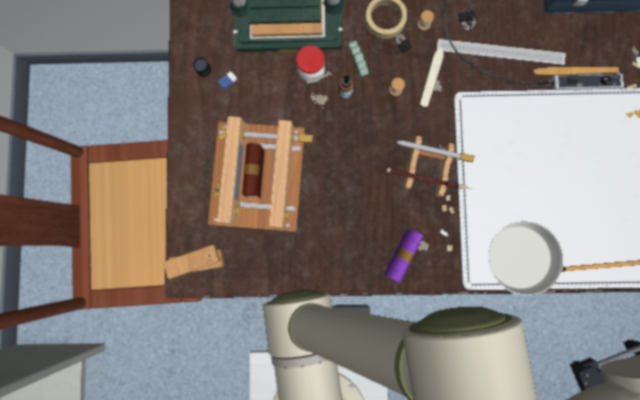

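View pics/side0.png

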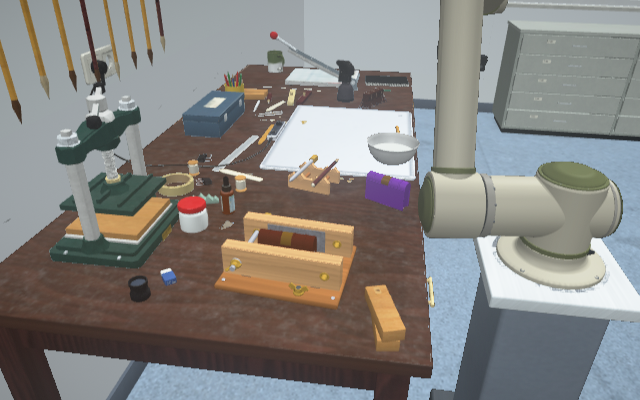

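Top view: the press is at about (257,175), with the sliding cheek on the right (283,175). The rod lies in the rest with its brass head at (468,158) and its nose at (400,143). The brush is below it at row ~180, and the purple decoy is at (404,256). In the side view the rod head is partly hidden. Next I'll get rough positions and close views from the wrist.

```bash
cat > h.py <<'E'
from rig import bot
import cv2,numpy as np
from scipy.spatial.transform import Rotation as R
def ray(p,uv):
    K,T=np.array(p["mtx"]),np.array(p["pose"])
    return T[:3,3],T[:3,:3]@np.linalg.inv(K)@[uv[0],uv[1],1]
def onz(p,uv,z):
    o,d=ray(p,uv); return o+d*(z-o[2])/d[2]
def proj(p,X):
    K,T=np.array(p["mtx"]),np.array(p["pose"])
    q=K@(T[:3,:3].T@(np.asarray(X,float)-T[:3,3])); return q[:2]/q[2]
def down(a): # tool down, tool y axis (closing) at world angle a
    y=np.array([np.cos(a),np.sin(a),0]); z=np.array([0,0,-1.]); x=np.cross(y,z)
    return R.from_matrix(np.c_[x,y,z]).as_quat()
def snap(n,f):
    p=bot.camera_params(n); im=bot.get_image(n)[:,:,::-1].copy(); cv2.imwrite("pics/"+f,im); 
    import pickle; pickle.dump(p,open("pics/"+f+".pkl","wb")); return p,im
E
python3 - <<'E'
from h import *
p=bot.camera_params("top")
for n,uv,z in [("slide cheek far",(286,121),82),("slide near",(276,229),82),("fix far",(235,117),82),("fix near",(224,223),82),("head",(468,158),52),("tip",(400,143),44)]:
    print(n,onz(p,uv,z).round())
w=bot.camera_params("wrist"); T=np.array(w["pose"]); print(np.round(w["mtx"],0).tolist(),T.round(3).tolist())
print(bot.read_ee_pos(), R.from_quat(bot.read_tcp_rot()).as_matrix().round(2))
for a in (0,.1,.2,-.1,-.2,np.pi+.1,np.pi/2,-np.pi/2):
  print(a,[np.round(bot.inverse_kinematics(np.array(q),down(a)),2) if bot.inverse_kinematics(np.array(q),down(a)) is not None else None for q in([330,-60,330],[380,-300,300],[380,0,50])])
E
```

```text
slide cheek far [672.  62.  82.]
slide near [429.  86.  82.]
fix far [683. 177.  82.]
fix near [445. 200.  82.]
head [ 585. -351.   52.]
tip [ 625. -198.   44.]
[[339.0, 0.0, 320.0], [0.0, 339.0, 203.0], [0.0, 0.0, 1.0]] [[0.343, -0.902, -0.261, 257.045], [-0.939, -0.33, -0.095, -492.554], [-0.0, 0.278, -0.961, 382.821], [0.0, 0.0, 0.0, 1.0]]
[ 188.43690746 -516.44629925  238.22786503] [[ 0.94  0.34 -0.  ]
 [ 0.34 -0.94  0.  ]
 [ 0.   -0.   -1.  ]]
0 [array([-0.54, -0.08,  1.6 , -0.  ,  1.62, -0.54]), array([-0.91,  0.22,  1.35, -0.  ,  1.57, -0.91]), array([-0.31,  0.38,  2.02, -0.  ,  0.74, -0.31])]
0.1 [array([-0.54, -0.08,  1.6 , -0.  ,  1.62, -0.64]), array([-0.91,  0.22,  1.35, -0.  ,  1.57, -1.01]), array([-0.31,  0.38,  2.02, -0.  ,  0.74, -0.41])]
0.2 [array([-0.54, -0.08,  1.6 , -0.  ,  1.62, -0.74]), array([-0.91,  0.22,  1.35, -0.  ,  1.57, -1.11]), array([-0.31,  0.38,  2.02, -0.  ,  0.74, -0.51])]
-0.1 [array([-0.54, -0.08,  1.6 , -0.  ,  1.62, -0.44]), array([-0.91,  0.22,  1.35, -0.  ,  1.57, -0.81]), array([-0.31,  0.38,  2.02, -0.  ,  0.74, -0.21])]
-0.2 [array([-0.54, -0.08,  1.6 , -0.  ,  1.62, -0.34]), array([-0.91,  0.22,  1.35, -0.  ,  1.57, -0.71]), array([-0.31,  0.38,  2.02, -0.  ,  0.74, -0.11])]
3.241592653589793 [array([-0.54, -0.08,  1.6 , -0.  ,  1.62,  2.5 ]), array([-0.91,  0.22,  1.35, -0.  ,  1.57,  2.13]), array([-0.31,  0.38,  2.02, -0.  ,  0.74,  2.73])]
1.5707963267948966 [array([-0.54, -0.08,  1.6 , -0.  ,  1.62, -2.11]), array([-0.91,  0.22,  1.35, -0.  ,  1.57, -2.48]), array([-0.31,  0.38,  2.02, -0.  ,  0.74, -1.89])]
-1.5707963267948966 [array([-0.54, -0.08,  1.6 , -0.  ,  1.62,  1.03]), array([-0.91,  0.22,  1.35, -0.  ,  1.57,  0.66]), array([-0.31,  0.38,  2.02, -0.  ,  0.74,  1.26])]
```

```bash
python3 - <<'E'
from h import *
bot.move_to(np.array([590,-300,240.]),down(-.256)); snap("wrist","w_rod.png")
bot.move_to(np.array([500,40,270.]),down(-np.pi/2-.1)); snap("wrist","w_press.png")
print(bot.read_time(),bot.read_contact_force())
E
```

```text
3.5417 [ 0.82309867 -0.61746445 -1.03828408]
```

View pics/w_rod.png

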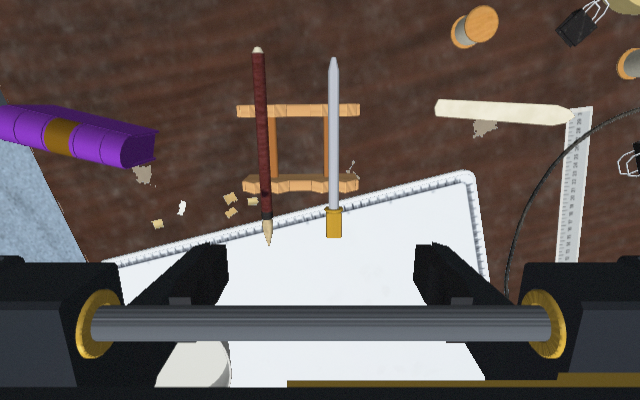

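View pics/w_press.png

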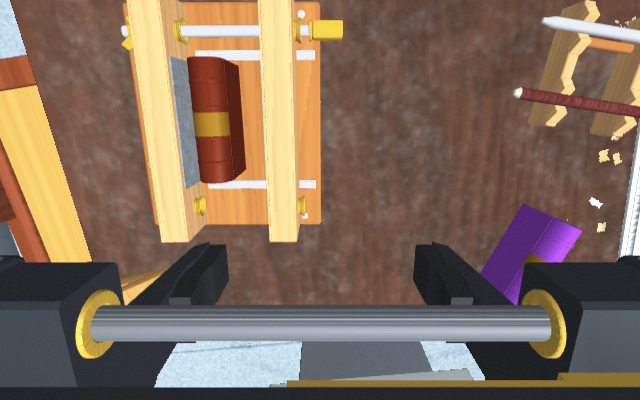

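Rod view: brass head at cols 326–342, rows 208–237, tip at (333,57), brush to its left. Press view: sliding cheek's near end at about (270–298,241), its bell at (303,205), fixed cheek's end at (161–198,242). I'll enlarge the press corner and measure the rod by colour.

```bash
python3 - <<'E'
from h import *
import pickle
im=cv2.imread("pics/w_press.png"); cv2.imwrite("pics/crop1.png",cv2.resize(im[100:250,130:330],None,fx=4,fy=4,interpolation=cv2.INTER_CUBIC))
im=cv2.imread("pics/w_rod.png"); p=pickle.load(open("pics/w_rod.png.pkl","rb"))
hsv=cv2.cvtColor(im,cv2.COLOR_BGR2HSV)
m=cv2.inRange(hsv,(15,120,90),(32,255,255)); m[:200]=0;m[245:]=0;m[:,:315]=0;m[:,355:]=0
c=max(cv2.findContours(m,0,1)[0],key=cv2.contourArea); r=cv2.minAreaRect(c); print(r)
x,y,w,h=cv2.boundingRect(c);print(x,y,w,h)
mid=[]
# rows: center
for row in range(y,y+h,3):
    cs=np.where(m[row])[0]; print(row,cs.min(),cs.max(),end='; ')
print()
for row in range(56,205,12):
    g=hsv[row,318:352]; print(row,im[row,318:352].astype(int).sum(1).tolist() if row in(56,140) else '', [int(318+i) for i in np.where((g[:,1]<40)&(g[:,2]>70))[0]][::1][:1],[int(318+i) for i in np.where((g[:,1]<40)&(g[:,2]>70))[0]][-1:])
def xy(u,v,z): return onz(p,(u,v),z).round(1)
print("head corners",[xy(u,v,52) for u,v in((x,y),(x+w,y),(x,y+h),(x+w,y+h))])
print("tip",xy(333.5,57,44))
E
```

```text
((333.0, 222.0), (30.0, 18.0), 90.0)
324 207 19 31
207 326 341; 210 325 342; 213 326 340; 216 326 340; 219 326 341; 222 326 340; 225 326 340; 228 326 340; 231 326 340; 234 326 340; 237 327 340; 
56 [172, 185, 181, 184, 188, 191, 194, 188, 191, 190, 180, 187, 188, 191, 212, 230, 206, 182, 190, 185, 189, 194, 185, 175, 185, 185, 190, 194, 184, 183, 177, 174, 175, 164] [] []
68  [328] [338]
80  [328] [338]
92  [328] [338]
104  [328] [338]
116  [328] [338]
128  [328] [338]
140 [202, 191, 196, 191, 190, 198, 320, 365, 359, 357, 374, 507, 565, 589, 589, 588, 590, 580, 576, 496, 402, 191, 185, 173, 186, 190, 187, 186, 200, 198, 189, 188, 181, 181] [328] [338]
152  [328] [338]
164  [328] [338]
176  [329] [338]
188  [329] [338]
200  [328] [351]
head corners [array([ 586.9, -330.9,   52. ]), array([ 605.7, -335.9,   52. ]), array([ 578.3, -364. ,   52. ]), array([ 597.6, -369.1,   52. ])]
tip [ 631.6 -194.4   44. ]
```

View pics/crop1.png

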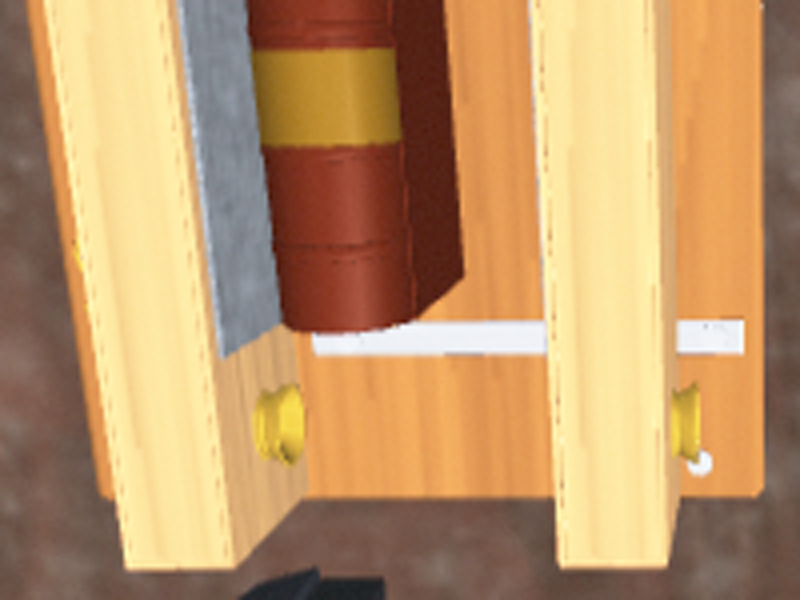

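```bash
python3 - <<'E'
from h import *
import pickle
p=pickle.load(open("pics/w_press.png.pkl","rb"))
q=lambda u,v,z:onz(p,(130+u/4,100+v/4),z)
S={"sl_in_n":(560,568,82),"sl_out_n":(667,568,82),"sl_in_f":(533,0,82),"sl_out_f":(655,0,82),"fx_out_n":(126,570,82),"fx_in_n":(234,570,82),"fx_out_f":(40,0,82),"fx_in_f":(178,0,82),"bell":(699,423,48),"fbell":(292,425,48),"bed_n":(762,497,16),"bed_nl":(102,497,16)}
P={k:q(*v) for k,v in S.items()}
for k in P: print(k,P[k].round(1))
d=sum((P[k+"_f"]-P[k+"_n"])[:2]/np.linalg.norm((P[k+"_f"]-P[k+"_n"])[:2]) for k in("sl_in","sl_out","fx_in","fx_out")); th=np.arctan2(d[1],d[0]); print("press x angle",th)
ex=np.array([np.cos(th),np.sin(th)]);ey=np.array([-ex[1],ex[0]])
# origin from fixed cheek: y 54.5..85 near end x=-120
o=[P["fx_out_n"][:2]+120*ex-85*ey, P["fx_in_n"][:2]+120*ex-54.5*ey, P["bed_n"][:2]+125*ex+85*ey,P["bed_nl"][:2]+125*ex-125*ey]; print(np.round(o,1))
o=np.array(o[0])
for k in P: print(k,np.round([(P[k][:2]-o)@ex,(P[k][:2]-o)@ey],1))
E
```

```text
sl_in_n [439.6  98.5  82. ]
sl_out_n [436.8  70.4  82. ]
sl_in_f [582.5  84.6  82. ]
sl_out_f [579.6  56.1  82. ]
fx_out_n [450.5 212.6  82. ]
fx_in_n [447.6 184.2  82. ]
fx_out_f [594.  199.7  82. ]
fx_in_f [590.8 167.5  82. ]
bell [465.7  60.1  48. ]
fbell [476.6 174.4  48. ]
bed_n [430.5  45.7  16. ]
bed_nl [451.  250.3  16. ]
press x angle -0.100453302977332
[[561.3 116. ]
 [561.5 118. ]
 [563.4 117.7]
 [562.8 113.4]]
sl_in_n [-119.4  -29.6]
sl_out_n [-119.4  -57.9]
sl_in_f [ 24.2 -29.1]
sl_out_f [ 24.2 -57.7]
fx_out_n [-120.   85.]
fx_in_n [-120.    56.5]
fx_out_f [24.1 86.6]
fx_in_f [24.1 54.2]
bell [-89.5 -65.2]
fbell [-90.2  49.6]
bed_n [-123.1  -83.1]
bed_nl [-123.2  122.5]
```

```bash
cat >> h.py <<'E'
th=-.1005; ex=np.array([np.cos(th),np.sin(th)]);ey=np.array([-ex[1],ex[0]]); O=np.array([561.8,116.8])
def W(x,y,z): return np.r_[O+x*ex+y*ey,z]
def PR(w): w=np.asarray(w); return np.r_[(w[:2]-O)@ex,(w[:2]-O)@ey,w[2]]
def F(): f=np.asarray(bot.read_contact_force()); return np.round([f[:2]@ex,f[:2]@ey,f[2]],1)
E
python3 - <<'E'
from h import *
bot.gripper_to(0,20)
bot.move_to(W(0,-95,130),down(th)); bot.movel(W(0,-95,40),150)
f0=F(); print(bot.read_time(),f0)
g=bot.movel(W(0,-25,40),30,guard=9); print(g,PR(bot.read_ee_pos()).round(1),F(),bot.read_time())
y=PR(bot.read_ee_pos())[1]
for i in range(14):
    f=F()-f0
    if f[1]<-11.5 or y>-6: break
    y+=.5; bot.movel(W(0,y,40),15); bot.wait(.1); print(round(y,1),PR(bot.read_ee_pos()).round(1)[1],F()-f0)
bot.wait(.2);snap("wrist","w_push.png");print(bot.read_time())
E
```

```text
7.0083 [ 0.3 -1.2  0.8]
False [ -0.1 -24.9  39.9] [-2.  -3.6  0.8] 9.4917
-24.4 -24.4 [-1.8 -1.4 -0.6]
-23.9 -23.9 [-3.3 -2.8 -1. ]
-23.4 -23.4 [-2.9 -2.1 -1.6]
-22.9 -22.9 [-1.7 -2.8 -1.3]
-22.4 -22.4 [-1.8 -1.3 -2.3]
-21.9 -21.9 [-1.7 -2.4 -2.9]
-21.4 -21.4 [-1.7 -2.4 -3. ]
-20.9 -20.9 [-2.1 -0.6 -2.2]
-20.4 -20.4 [-1.1 -2.4 -2.3]
-19.9 -19.9 [-1.8 -2.4 -3.5]
-19.4 -19.4 [-0.9 -2.3 -3.3]
-18.9 -18.9 [-0.5 -1.4 -3.6]
-18.4 -18.4 [-0.3 -2.4 -3.1]
-17.9 -17.9 [-1.3 -1.4 -3.3]
14.6417
```

```bash
python3 - <<'E'
from h import *
f0=np.array([.3,-1.2,.8]); y=-17.9
for i in range(16):
    y+=.6; bot.movel(W(0,y,40),20); bot.wait(.05); f=np.mean([F() for _ in range(3)],0)-f0; print(round(y,1),f.round(1),bot.read_time())
    if f[1]<-11: break
snap("wrist","w_push.png"); snap("top","top1.png")
E
```

```text
-17.3 [-0.9 -4.2 -4.3] 14.9417
-16.7 [-1.3 -5.4 -2.8] 15.2417
-16.1 [-0.5 -6.2 -2.3] 15.5417
-15.5 [-1.8 -7.6 -4. ] 15.8417
-14.9 [ -0.1 -10.   -2.9] 16.1417
-14.3 [ -2.3 -10.9  -1.8] 16.4417
-13.7 [ -2.5 -13.1  -2.4] 16.7417
```

View pics/w_push.png

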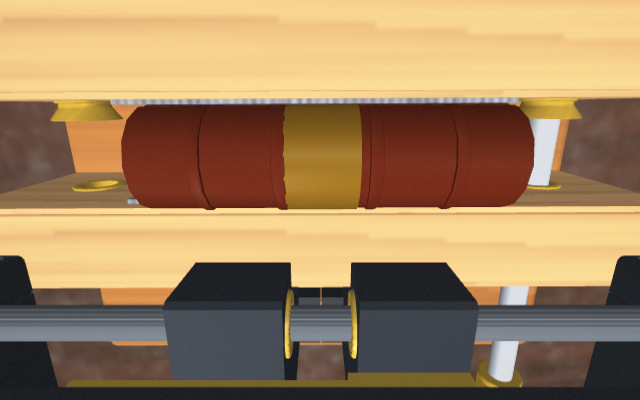

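The book is pinched between both cheeks, touching the felt at row ~100 and the sliding cheek at row ~207, with about 10 N above friction. Next I'll back off and fetch the rod.

```bash
python3 - <<'E'
from h import *
bot.movel(W(0,-60,40),120); bot.movel(W(0,-80,130),200)
q=down(-.248); H=np.array([591.5,-353,0])
bot.gripper_to(40,40)
bot.move_to(H+[0,0,110],q); g=bot.movel(H+[0,0,28],120,guard=8); print(g,bot.read_ee_pos().round(1))
bot.gripper_to(0,40); print(bot.read_opening(),bot.read_finger_force(),F())
bot.movel(H+[0,0,130],100); bot.wait(.2)
print(bot.read_opening(),bot.read_finger_force(),bot.read_ee_pos().round(1),bot.read_time())
snap("wrist","w_held.png")
E
```

```text
False [ 591.9 -353.2   28.9]
15.523543072085292 39.85266733914614 [-3.   0.2  3.8]
15.705458301325473 39.842246901243925 [ 591.4 -352.9  129.4] 22.8583
```

View pics/w_held.png

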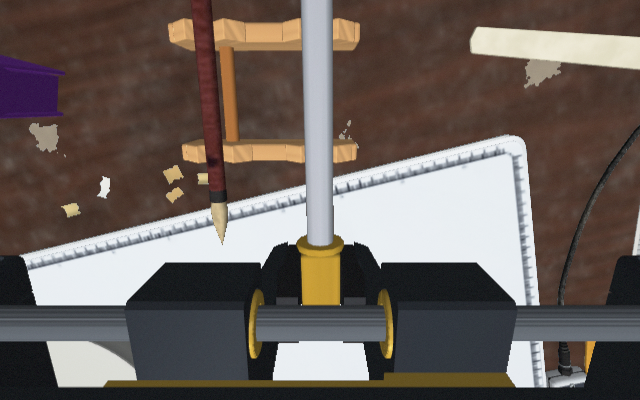

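```bash
python3 - <<'E'
from h import *
import pickle
im=cv2.imread("pics/w_held.png"); p=pickle.load(open("pics/w_held.png.pkl","rb")); g=im.astype(int).sum(2)
s=cv2.cvtColor(im,cv2.COLOR_BGR2HSV)
L=[]
for r in (5,60,80,100,120,175,):
    c=[i for i in range(290,350) if s[r,i,1]<50 and s[r,i,2]>90]; u=(min(c)+max(c))/2; L.append(onz(p,(u,r),145)); print(r,min(c),max(c),L[-1].round(1))
d=L[0]-L[-1]; print("rod a",np.arctan2(d[1],d[0])-np.pi/2)
bot.move_to(W(-90,-200,110),down(th)); bot.movel(W(-90,-200,32.5),120); bot.wait(.3)
print(PR(bot.read_ee_pos()).round(1),F(),bot.read_time())
snap("top","t2.png"); pp,im=snap("side","s2.png")
e=proj(pp,W(-90,-33,48)).astype(int); print("exp tip side",e); 
t=cv2.imread("pics/t2.png"); pt=bot.camera_params("top"); e2=proj(pt,W(-90,-33,48)).astype(int); print(e2)
a=cv2.resize(im[e[1]-40:e[1]+35,e[0]-50:e[0]+50],None,fx=4,fy=4,interpolation=2); b=cv2.resize(t[e2[1]-35:e2[1]+40,e2[0]-40:e2[0]+60],None,fx=4,fy=4,interpolation=2)
print(e-[50,40],e2-[40,35]); cv2.imwrite("pics/c2.png",np.hstack([a,b]))
E
```

```text
5 301 331 [ 617.  -252.3  145. ]
60 302 332 [ 613.  -269.2  145. ]
80 303 332 [ 611.5 -275.7  145. ]
100 303 332 [ 609.8 -282.3  145. ]
120 304 349 [ 611.3 -290.   145. ]
175 305 349 [ 606.5 -310.2  145. ]
rod a -0.17852745335529563
[ -89.8 -200.    32.9] [ 0.  -0.4 -1.9] 25.2
exp tip side [336 243]
[274 212]
[286 203] [234 177]
```

View pics/c2.png

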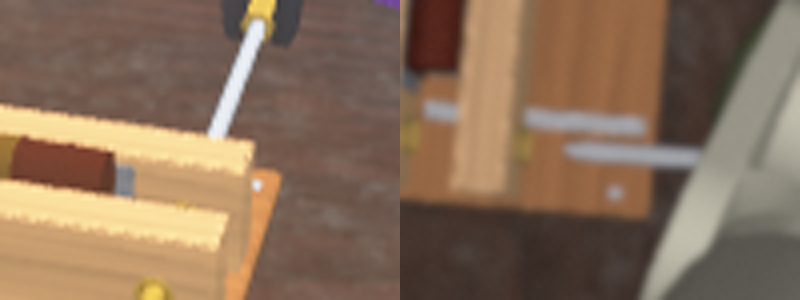

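Right half: the tip is at top-view pixel (275.5,214.5), almost in line with the bell at (264.5,213.2). The rod is yawed about 0.0125 rad in the grip, so I'll correct that and insert under a force guard.

```bash
python3 - <<'E'
from h import *
q=down(th-.0125)
bot.movel(W(-90,-200,32.5),60,ori=q); bot.wait(.2); f0=np.mean([F() for _ in range(4)],0); print(f0)
for y in (-185,-170,-155,-140,-130):
    g=bot.movel(W(-90,y,32.5),35,guard=6); f=np.mean([F() for _ in range(3)],0)-f0; print(y,g,PR(bot.read_ee_pos()).round(1),f.round(1),np.round(bot.read_ft_torque(),2),bot.read_time())
    if g: break
snap("top","t3.png")
E
```

```text
[ 0.   0.6 -1.4]
-185 False [ -90.  -184.9   32.5] [ 0.3 -1.2 -0.2] [-0.12 -0.05  0.03] 26.325
-170 False [ -90.  -169.9   32.5] [ 1.3 -0.1  0.8] [-0.05 -0.09  0.01] 26.9
-155 False [ -90.  -154.8   32.5] [-0.4 -1.1 -0.2] [-0.1  -0.04  0.07] 27.475
-140 False [ -90.  -139.8   32.5] [ 0.2 -0.4  0.9] [-0.1   0.    0.11] 28.05
-130 False [ -90.  -129.8   32.5] [-1.  -0.6  0.5] [-0.04  0.    0.1 ] 28.4833
```

```bash
python3 - <<'E'
from h import *
f0=np.array([0,.6,-1.4])
for y in (-120,-110,-100,-90,-80,-70,-61):
    g=bot.movel(W(-90,y,32.5),30,guard=7); f=np.mean([F() for _ in range(3)],0)-f0; print(y,g,PR(bot.read_ee_pos()).round(1),f.round(1),np.round(bot.read_ft_torque(),2),bot.read_time())
    if g: break
bot.wait(.3)
pt,t=snap("top","t4.png"); ps,s=snap("side","s4.png"); pw,w=snap("wrist","w4.png")
e=proj(ps,W(-90,85,48)).astype(int)
a=cv2.resize(s[e[1]-60:e[1]+40,e[0]-50:e[0]+50],(400,400),interpolation=2)
cv2.imwrite("pics/c4.png",np.hstack([a,cv2.resize(w,(400,250)) if 0 else cv2.copyMakeBorder(cv2.resize(w,(400,250)),0,150,0,0,0)])); print(e-[50,60],bot.read_opening(),bot.read_finger_force())
E
```

```text
-120 False [ -90.  -119.8   32.5] [-0.9 -0.1  0.5] [-0.07 -0.01  0.05] 29.0167
-110 False [ -90.  -109.8   32.5] [-0.8  0.   0.7] [-0.05  0.04  0.04] 29.5
-100 False [-90.  -99.8  32.5] [-0.9 -0.4  0.3] [-0.02  0.04  0.08] 29.9833
-90 False [-90.  -89.8  32.5] [-1.2  0.1  0.6] [-0.02  0.13  0.12] 30.4667
-80 False [-90.1 -79.8  32.5] [-1.5 -0.4  0. ] [0.06 0.21 0.15] 30.95
-70 False [-90.1 -69.7  32.5] [-2.3  1.8 -0.1] [0.05 0.15 0.14] 31.4333
-61 False [-90.1 -60.7  32.5] [-2.9 -0.3  1. ] [0.14 0.24 0.12] 31.8833
[273 215] 15.572988892625489 39.86520208418369
```

View pics/c4.png

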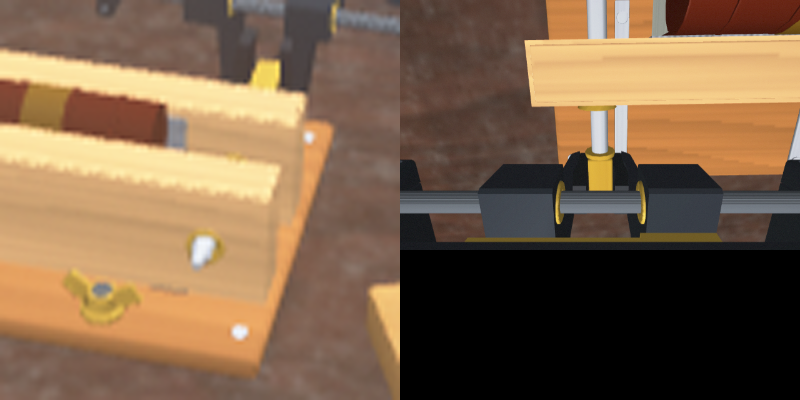

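The side view shows the nose out of the far bushing at crop (197,262), with the wing nut untouched. The wrist view shows the rod running straight into the near bell. I'll check the protrusion and the cheek position numerically.

```bash
python3 - <<'E'
from h import *
import pickle
ps=pickle.load(open("pics/s4.png.pkl","rb"))
for y in (85,95,100,105,110): print(y,((proj(ps,W(-90,y,48))-[273,215])*4).round())
def edges(f,r0=None):
    p=pickle.load(open(f"pics/{f}.pkl","rb")); im=cv2.imread("pics/"+f)
    h=cv2.cvtColor(im,cv2.COLOR_BGR2HSV)
    return p,h
for f,cols in(("w_push.png",(100,)),("w4.png",(240,260,420,480,560))):
    p,h=edges(f)
    for c in cols:
        r=np.where((h[:,c,2]>200)&(h[:,c,1]>60)&(h[:,c,1]<150)&(h[:,c,0]<26))[0]; 
        gs=np.split(r,np.where(np.diff(r)>3)[0]+1)
        for g in gs:
            if len(g)>20: print(f,c,g[0],g[-1],PR(onz(p,(c,g[0]),82)).round(1),PR(onz(p,(c,g[-1]+1),82)).round(1))
E
```

```text
85 [201. 244.]
95 [196. 256.]
100 [194. 262.]
105 [191. 269.]
110 [188. 275.]
w_push.png 100 0 99 [-57.5  82.9  82. ] [-62.2  57.2  82. ]
w_push.png 100 208 288 [-68.2  24.5  82. ] [-73.4  -4.4  82. ]
w4.png 240 63 169 [-108.4   20.8   82. ] [-110.6   -7.5   82. ]
w4.png 260 63 169 [-103.2   20.7   82. ] [-104.9   -7.6   82. ]
w4.png 420 60 167 [-61.5  20.9  82. ] [-59.5  -7.5  82. ]
w4.png 480 59 166 [-45.9  21.   82. ] [-42.6  -7.4  82. ]
w4.png 560 58 164 [-25.2  21.   82. ] [-20.   -7.1  82. ]
```

```bash
python3 - <<'E'
from h import *
g=bot.movel(W(-90,-55.5,32.5),25,guard=8); bot.wait(.4); print(g,PR(bot.read_ee_pos()).round(1),F(),bot.read_time(),bot.read_finger_force())
pt,t=snap("top","t5.png"); ps,s=snap("side","s5.png")
b=cv2.resize(t[100:245,200:320],None,fx=3.3,fy=3.3,interpolation=2)
b1=cv2.resize(cv2.imread("pics/top1.png")[100:245,200:320],None,fx=3.3,fy=3.3,interpolation=2)
cv2.imwrite("pics/c5.png",np.hstack([b1,b]))
a=cv2.resize(s[240:300,290:360],None,fx=6,fy=6,interpolation=2); 
h=cv2.cvtColor(s,cv2.COLOR_BGR2HSV)[255:300,305:345]
m=((h[:,:,1]<45)&(h[:,:,2]>130)).astype(np.uint8); n,l,st,c=cv2.connectedComponentsWithStats(m); print(st[1:]+[305,255,0,0,0])
# cheek position relative: sliding-cheek patch shift in side image between s2 and s5 (same camera)
A=cv2.cvtColor(cv2.imread("pics/s2.png"),6).astype(np.float32);B=cv2.cvtColor(s,6).astype(np.float32)
print("cheek shift s2->s5 px",cv2.phaseCorrelate(A[220:245,300:352].copy(),B[220:245,300:352].copy()))
E
```

```text
False [-90.  -55.5  32.5] [-1.6  1.3 -1.7] 33.1 39.87082187086344
[[320 274   7  10  50]
 [331 296   4   4  11]]
cheek shift s2->s5 px ((-0.14602862335420852, 0.45684432412153164), 0.8279420153299968)
```

View pics/c5.png

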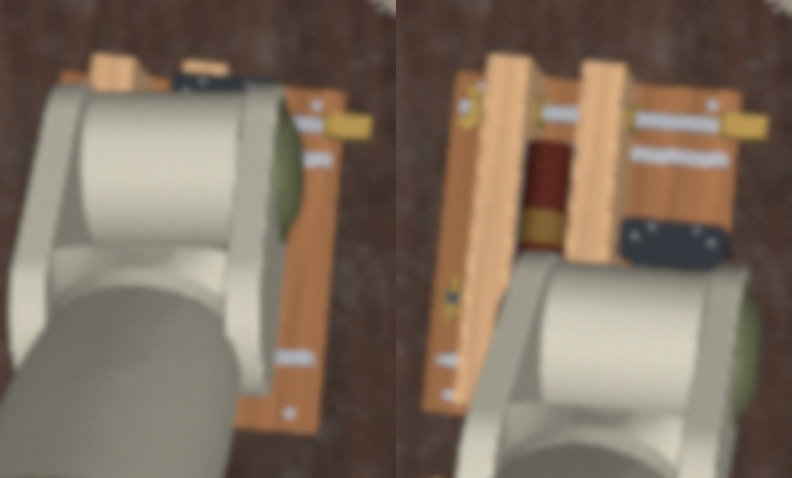

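Left (just after the push) versus right (now): the cheek's far end may have crept back slightly, from crop col ~182 to ~186. I'll measure it.

```bash
python3 - <<'E'
from h import *
A=[cv2.cvtColor(cv2.imread(f"pics/{f}.png"),6).astype(np.float32) for f in("top1","t2","t4","t5")]
# edge subpixel positions of sliding cheek along rows 118..121: strongest gradients
for a in A:
    o=[]
    for r in (119,120,121):
        g=np.diff(a[r]); 
        def sub(k): w=np.abs(g[k-2:k+3]); return (w*np.arange(k-2,k+3)).sum()/w.sum()+.5
        L=250+np.argmax(g[250:262]); Rr=264+np.argmin(g[264:275]); F1=235+np.argmin(g[235:246])
        o.append([sub(L),sub(Rr),sub(F1)])
    print(np.round(o,2).tolist())
E
```

```text
[[254.95, 268.35, 241.21], [254.83, 268.37, 240.65], [254.81, 268.44, 239.89]]
[[255.91, 269.31, 241.24], [255.83, 269.32, 241.35], [255.81, 269.43, 239.85]]
[[255.94, 269.31, 241.2], [255.83, 269.33, 240.01], [255.8, 269.41, 239.92]]
[[255.91, 269.24, 240.73], [255.84, 269.31, 240.6], [255.78, 269.41, 239.86]]
```

```bash
python3 - <<'E'
from rig import bot
print(bot.close_job())
E
```

```text
the job is handed in; nothing more can be done
None
```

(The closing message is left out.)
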